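# Press the proud unit home and sign off the tray

## Task

One of the six units standing in the foam tray sticks up higher than the rest: with the fingertips, press it gently down on its top until it is fully home, level with the others. Then press the large button fully down to report the tray complete, and withdraw. Pick nothing up, and do not touch the other units, the small button or the loose things on the bench.

Things in the scene. Friction and masses are not known exactly. Their poses are not given: they have to be found in the camera images.
- tray: white rigid foam tray fixed on the bench, 160 (x) x 290 (y) x 60 mm high; origin at the centre of its underside, on the bench. Pockets at x = -36 and +36, y = -102, -34, +34, +102 mm; the two at y = +102 are empty, the six others hold a unit each. Units slide straight down with about 5 N of friction, stay where left, and stop firmly when home.
- unit_a_top (a point): crest (middle of the domed top) of one of six identical upright pink units with a copper band, 24 (tray x) x 42 (tray y) x 136 mm tall. Dome: half cylinder of radius 21 mm, crest line along tray x. Fully home, the crest is 150 mm above the bench; exactly one of the six, a different place each run, stands 20 to 28 mm higher. Axes as the tray's.
- unit_b_top (a point): crest (middle of the domed top) of one of six identical upright pink units with a copper band, 24 (tray x) x 42 (tray y) x 136 mm tall. Dome: half cylinder of radius 21 mm, crest line along tray x. Fully home, the crest is 150 mm above the bench; exactly one of the six, a different place each run, stands 20 to 28 mm higher. Axes as the tray's.
- unit_c_top (a point): crest (middle of the domed top) of one of six identical upright pink units with a copper band, 24 (tray x) x 42 (tray y) x 136 mm tall. Dome: half cylinder of radius 21 mm, crest line along tray x. Fully home, the crest is 150 mm above the bench; exactly one of the six, a different place each run, stands 20 to 28 mm higher. Axes as the tray's.
- unit_d_top (a point): crest (middle of the domed top) of one of six identical upright pink units with a copper band, 24 (tray x) x 42 (tray y) x 136 mm tall. Dome: half cylinder of radius 21 mm, crest line along tray x. Fully home, the crest is 150 mm above the bench; exactly one of the six, a different place each run, stands 20 to 28 mm higher. Axes as the tray's.
- unit_e_top (a point): crest (middle of the domed top) of one of six identical upright pink units with a copper band, 24 (tray x) x 42 (tray y) x 136 mm tall. Dome: half cylinder of radius 21 mm, crest line along tray x. Fully home, the crest is 150 mm above the bench; exactly one of the six, a different place each run, stands 20 to 28 mm higher. Axes as the tray's.
- unit_f_top (a point): crest (middle of the domed top) of one of six identical upright pink units with a copper band, 24 (tray x) x 42 (tray y) x 136 mm tall. Dome: half cylinder of radius 21 mm, crest line along tray x. Fully home, the crest is 150 mm above the bench; exactly one of the six, a different place each run, stands 20 to 28 mm higher. Axes as the tray's.
- complete_top (a point): middle of the top face of the large 42 mm white button: the tray-complete button. It sits on a grey box 80 x 80 x 45 mm fixed on the bench, in a black housing; the boxes are alike but for the size of the button, and either may be the nearer to the robot.
- complete (a joint): travel of the large button in m: 0 up, 0.006 fully down; a spring returns it (about 5 N when fully down).
- call_top (a point): middle of the top face of the small 20 mm white button: the call button, to be left alone. It sits on a grey box 80 x 80 x 45 mm fixed on the bench, in a black housing; the boxes are alike but for the size of the button, and either may be the nearer to the robot.
- call (a joint): travel of the small button in m: 0 up, 0.006 fully down; a spring returns it (about 5 N when fully down).
- spare: loose pink unit lying on the bench near the robot, 136 mm along its x, 42 mm wide, 24 mm high; origin on the bench under its centre. To be left alone.
- tape: loose clear plastic ring (tape core) 68 mm across, 24 mm high, lying on the bench; origin at the centre of its underside. To be left alone.
- cradle: loose round black charging stand 64 mm across, 30 mm high; origin at the centre of its underside. To be left alone.
Mind the look-alikes: they are no part of the job. Leave any orange or yellow look-alike of the part that bears complete_top alone.

How it is judged (in metres and radians):
On the way, in this order (a step that is already met when the one before it is completed fails the run):
1. the proud unit is pressed home (z of unit_a_top in the frame of tray below 0.1525 m), for 0.2 s.
2. the large button is pressed down (value of joint complete above 0.0045 m), for 0.05 s.
At the end, for the whole second after the job is handed in: The unit that stood proud is home (crest within 2.5 mm of the others' height), the other five units have not moved (3 mm), both buttons are up again (within 1.5 mm), and the loose things lie where they were (12 mm) (z of unit_a_top in the frame of tray below 0.1525 m and value of joint each of complete, call below 0.0015 m and distance of each of unit_b_top, unit_c_top, unit_d_top, unit_e_top, unit_f_top from where it was at the start of the episode below 0.003 m and distance of each of spare, tape, cradle from where it was at the start of the episode below 0.012 m); the robot touches nothing.
It fails at once if a unit that is already home is touched or moved (contact force between any of the fingers, the arm and unit_b above 1 N or distance of any of unit_b_top, unit_c_top, unit_d_top, unit_e_top, unit_f_top from where it was at the start of the episode above 0.003 m or contact force between any of the fingers, the arm and unit_c above 1 N or contact force between any of the fingers, the arm and unit_d above 1 N or contact force between any of the fingers, the arm and unit_e above 1 N or contact force between any of the fingers, the arm and unit_f above 1 N).
It fails at once if the proud unit is pulled up (z of unit_a_top in the frame of tray above 0.185 m).
It fails at once if the proud unit or the large button is pressed harder than 40 N (contact force between any of the fingers, the arm and unit_a above 40 N or contact force between any of the fingers, the arm and complete above 40 N).
It fails at once if the large button is pressed before the proud unit is home (value of joint complete above 0.003 m and z of unit_a_top in the frame of tray above 0.1535 m).
It fails at once if the small button is touched, or a loose thing on the bench is shoved or lifted (contact force between any of the fingers, the arm and call above 1 N or value of joint call above 0.0015 m or distance of any of spare, tape, cradle from where it was at the start of the episode above 0.012 m).
It also fails if it takes over 42 s, if anything falls off the work surface, if the arm or the gripper's body presses on something with over 40 N, if the wrist force passes 120 N, or if a joint passes its speed limit or range.

## Robot

A 6-joint arm with a two-finger parallel gripper is mounted at the origin on the work surface. World frame = base frame: x ahead of the robot, y to its left, z up, the work surface at z = 0. Lengths are in mm, angles in rad, forces in N, time in s.
With the tool pointing down it reaches from about 300 to 775 mm from the base axis. Payload 14.6 kg.
Tool frame: the origin (TCP) lies on the centre line of the jaws, within the pads' length; the fingertips stand 22 mm ahead of it and the grasp point (between the pads) lies 3 mm ahead of it (manip.tcp_to_tips is the distance from the TCP to the fingertips, in mm); z points along the fingers, y is the direction in which the jaws open and shut (so a half turn about z gives the same grasp; the last joint's range is limited). The gripper opens to 94 mm and grips with 3 to 60 N. Pads are 16 mm wide; open, the fingers measure 119 mm over their backs; the gripper's body (75 mm by 177 mm) begins 78 mm behind the grasp point.
Start: joints at [1.144, 0.3, 1.521, -0, 1.321, -0.067], TCP at [193.645, 514.773, 227.446] pointing down, gripper open.
Joint ranges: [-3.03, 3.03], [-0.79, 2.21], [0.23, 2.52], [-1.04, 4.18], [0, 3.07], [-2.55, 2.55]. Speed limits (rad/s): [2.22, 2.22, 2.57, 3.14, 3.14, 3.14].

## Interface

Orientations are given as [roll, pitch, yaw] about the fixed x, y, z axes, in that order (R = Rz(yaw) Ry(pitch) Rx(roll)).
In Python, from cell import manip, vision, workorder gives the robot as it stands.
- The arm moves only by the tool carry_out, never from a script. Its argument "deltas" is a list of rows, each a list of 3 entries, a list of its own where there are three numbers: the shift along the tool's x, y, z in cm, then the turn about the tool's z in degrees, then the opening, from 0 (shut) to 1 (fully open). A call has 1 to 20 rows; each row shifts and turns the commanded pose from where the row before left it, along the tool's axes as they then stand; what a row does not reach is not made up. A row lasts 1/12 s, in which the tool goes at most 41.7 mm and 7.16 degrees, less where a joint would pass 70% of its speed; a pose out of reach is approached as far as the arm can. A call with a gripper value outside its range is refused whole. The fingers move at their own pace and stop on an object; "grip_force" is the grip in N (left out, the last holds). Time passes only in rows, so rows that do not move let the fingers close. It gives the time, the measured TCP pose, the force and the opening at its end, in the units of the state.
- manip.read_state(): the state, without advancing time (a new reading comes with each control period).
- vision.camera(name): name is "scene" or "top" or "wrist"; returns (picture, depth): 400x640x3 uint8, red, green, blue; 400x640 float32, mm along the optical axis (not along the pixel's ray), 0 where there is no reading.
- vision.calibration(name): a dict with "mtx" (3x3 intrinsics, pixels), "distortion" ([k1, k2, p1, p2, k3] as OpenCV has them; the pictures are not rectified), "eye" and "orientation" of the camera in the world. Camera axes: x right, y down, z forward; pixel columns grow to the right and rows downward; lengths in mm; the calibration is good to about 2 mm. A picture is of the moment at which its call begins: read the wrist's pose just before it. calibration takes no time and is no camera call; for the wrist camera it gives the pose at the moment of the call.
- workorder.sign_off(): hands the job in, once; it reports no verdict.
The state is a dict: "clock": time; "joints": joint angles; "qd": joint speeds; "effort": joint torques, N m; "eef_pos": TCP position; "eef_rot": TCP orientation; "wrist_force": force on the tool from outside, world axes, zero at the start; "moment": the same for the moment, N m; "finger_gap": finger opening in mm.
Only numpy, scipy, OpenCV 4.12 (cv2) and the standard library are available. Lean on these libraries where they do the work, as an engineer would, in place of code of your own. Each camera call takes 0.05 s, during which the arm holds its last target.

## Working session

There is one attempt and no reset: what is moved stays moved. The work goes in short steps, Python scripts to look and compute and a tool call to move; the robot and the scene stay as the last step left them, time stands still between calls to the robot, and variables do not carry over. Pictures are saved under pics/ and viewed, and the job is handed in when it is done.

Besides the shell and the picture viewer there is one more tool, called after "Call:" in YAML: its name, and indented under it one key for each argument. carry_out: Moves the arm, as the interface text tells. Its arguments: {"type":"object","properties":{"deltas":{"type":"array","items":{"type":"array"}},"grip_force":{"type":"number"}},"required":["deltas"]}

```bash
mkdir -p pics; cat > h.py <<'E'
from cell import manip, vision, workorder
import numpy as np, cv2, json
def grab(n):
    cal=vision.calibration(n); p,d=vision.camera(n); return p,d,cal
E
python3 - <<'E'
from h import *
s=manip.read_state(); print(s['clock'],s['eef_pos'],s['eef_rot'],s['finger_gap'],s['wrist_force'])
for n in ['scene','top']:
    p,d,c=grab(n); cv2.imwrite(f'pics/{n}0.png',p[:,:,::-1]); np.savez(f'{n}0.npz',p=p,d=d); 
    print(n,c)
E
```

```text
0.0 [193.52671767 514.54051827 226.85608384] [-3.14034648e+00 -1.31345338e-04  2.78178145e+00] 93.92664535838392 [-0.17150914 -1.16587325  0.73209556]
scene {'mtx': array([[363.36286552,   0.        , 324.74720793],
       [  0.        , 363.36286552, 203.53609094],
       [  0.        ,   0.        ,   1.        ]]), 'distortion': array([0.0076132, 0.       , 0.       , 0.       , 0.       ]), 'eye': array([1158.48425781,  146.10850021,  639.79116149]), 'orientation': array([-2.27235637,  0.003123  ,  1.92253805])}
top {'mtx': array([[405.71653444,   0.        , 328.62921076],
       [  0.        , 405.71653444, 198.82378653],
       [  0.        ,   0.        ,   1.        ]]), 'distortion': array([-0.06354426,  0.        ,  0.        ,  0.        ,  0.        ]), 'eye': array([523.47387458, -74.76397703, 898.36984349]), 'orientation': array([-3.08871379,  0.02119639, -1.59930151])}
```

View pics/scene0.png

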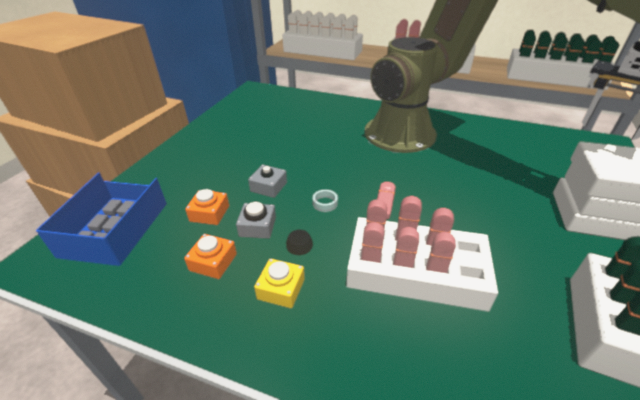

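View pics/top0.png

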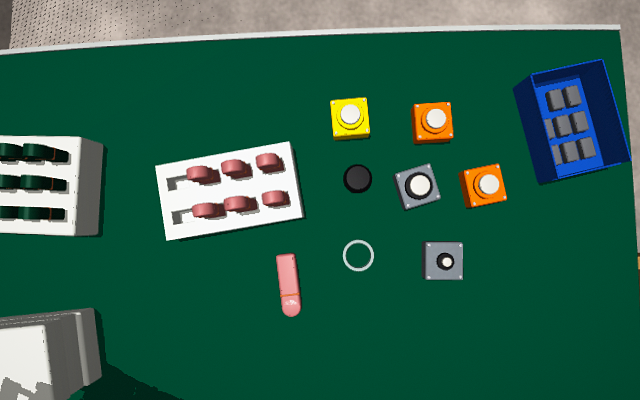

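The top view shows the white tray around (230,190) with six units in it. The grey box with the large button is at (420,186), and the small one is at (446,262). The spare is at (288,285), the tape at (358,255) and the cradle at (357,178). Next I'll build point clouds.

```bash
cat >> h.py <<'E'
from scipy.spatial.transform import Rotation as Ro
def cloud(d,c):
    h,w=d.shape; u,v=np.meshgrid(np.arange(w),np.arange(h))
    q=cv2.undistortPoints(np.stack([u,v],-1).reshape(-1,1,2).astype(float),c['mtx'],c['distortion']).reshape(h,w,2)
    P=np.dstack([q*d[...,None],d])
    R=Ro.from_euler('xyz',c['orientation']).as_matrix()
    W=P@R.T+c['eye']; W[d<=0]=np.nan
    return W
E
python3 - <<'E'
from h import *
np.set_printoptions(precision=1,suppress=True)
for n in ['top','scene']:
    z=np.load(n+'0.npz'); c=vision.calibration(n); W=cloud(z['d'],c); p=z['p'].astype(int)
    print(n,'bench',[W[r,q] for r,q in ([(350,250),(100,250),(320,450)] if n=='top' else [(330,400),(170,330)])])
    X=W[...,0];Y=W[...,1];Z=W[...,2]
    r,g,b=p[...,0],p[...,1],p[...,2]
    if n=='top':
        pk=(r>g*1.4)&(r>b*1.2)&(Z>95)&(Z<200); roi=np.zeros_like(pk);roi[130:250,150:310]=1
    else:
        pk=(r>g*1.3)&(r>b*1.2)&(Z>95)&(Z<200); roi=np.zeros_like(pk);roi[180:290,350:500]=1
    m=(pk&roi).astype(np.uint8)
    k,l,st,ce=cv2.connectedComponentsWithStats(m)
    for i in range(1,k):
        if st[i,4]<30: continue
        s=l==i; zz=Z[s]; t=np.nanpercentile(zz,95); s2=s&(Z>t-5)
        print(ce[i],st[i,4],'ztop',t,np.nanmax(zz),'mid',np.nanmean(X[s2]),np.nanmean(Y[s2]))
    if n=='top':
        # tray rim
        wh=(np.abs(Z-60)<5)&(p.min(2)>150)&roi.astype(bool)
        pts=np.c_[X[wh],Y[wh]].astype(np.float32); print('tray',cv2.minAreaRect(pts))
        for a,bb in [((165,205),(395,440)),((240,285),(422,465)),((160,200),(340,375)),((236,275),(340,378))]:
            sl=np.s_[a[0]:a[1],bb[0]:bb[1]]; zz=Z[sl]
            wt=(p[sl].min(2)>190)&(zz>20)
            bx=(np.abs(zz-45)<4); 
            print('white',wt.sum(),X[sl][wt].mean(),Y[sl][wt].mean(),np.median(zz[wt]) if wt.any() else 0,zz.max())
            if bx.sum()>20: print(' box',cv2.minAreaRect(np.c_[X[sl][bx],Y[sl][bx]].astype(np.float32)))
            hi=zz>12; 
            if hi.any():print(' hi',cv2.minAreaRect(np.c_[X[sl][hi],Y[sl][hi]].astype(np.float32)))
E
```

```text
top bench [array([243.4, 125.4,   3.1]), array([800.9, 114.6,   1.7]), array([ 297.9, -315.4,    1.7])]
[267.4 161.1] 330 ztop 150.77198016005116 152.62306498612088 mid 641.4710510165361 58.12377045400402
[233.2 167.2] 338 ztop 150.46043886315346 153.05138845055774 mid 631.6052042565382 124.36154292734801
[199.8 173.3] 360 ztop 150.34859048355997 153.22804320523153 mid 622.0904571879973 191.67474512427043
[273.5 197.6] 297 ztop 151.1189323742013 152.83912351555773 mid 570.7192116135484 47.11142579205622
[237.5 203.2] 368 ztop 171.29542395239625 173.56045620512919 mid 560.7764902508327 113.90092082981073
[205.5 209.6] 340 ztop 150.77524106186195 152.79417547802734 mid 550.8477604962566 181.13822077263822
tray ((591.9854736328125, 154.36676025390625), (160.3834228515625, 291.3843078613281), 8.503430366516113)
white 302 591.9564298405592 -245.98597407396295 67.60666144692192 nan
 box ((592.1240234375, -246.329833984375), (79.83553314208984, 80.9566421508789), 14.90080738067627)
 hi ((592.1058959960938, -246.6803741455078), (80.18916320800781, 81.56159210205078), 15.092878341674805)
whit
[... 341 characters left out ...]
53), (61.39453125, 61.34029006958008), 0.24501930177211761)
white 165 445.61589184771185 -117.2169929244195 24.515217286724123 nan
 hi ((448.819580078125, -116.1387939453125), (66.5379867553711, 66.2826156616211), 88.17439270019531)
scene bench [array([753.4, 150.1,  -0.5]), array([ 294.4, -156. ,    0.7])]
[408.5 225.8] 1093 ztop 167.84502085605408 171.12220218774144 mid 565.3171030967684 115.01752531825495
[374.9 224.8] 885 ztop 148.82327895579976 150.83702598145322 mid 614.3608754522002 53.480637083731324
[442.1 234.7] 1016 ztop 148.89965664724542 151.47652115018064 mid 594.2520371736883 186.7107156750113<stdin>:26: RuntimeWarning: Mean of empty slice.
  ret = ret.dtype.type(ret / rcount)
```

```bash
python3 - <<'E'
from h import *
np.set_printoptions(precision=0,suppress=True)
for n in ['top','scene']:
    z=np.load(n+'0.npz'); W=cloud(z['d'],vision.calibration(n)).reshape(-1,3)
    W=W[(W[:,0]>100)&(W[:,0]<760)&(W[:,1]>-420)&(W[:,1]<620)&(W[:,2]>80)&(W[:,2]<700)]
    for y in range(600,200,-50):
        print(n,y,[ (lambda a:int(a[:,2].max()) if len(a) else 0)(W[(abs(W[:,1]-y)<25)&(abs(W[:,0]-x)<25)]) for x in range(125,760,50)])
s=manip.read_state()
R=Ro.from_euler('xyz',s['eef_rot']).as_matrix()
print(R.round(3)); print('tooldelta', R.T@(np.array([561,114.8,222])-s['eef_pos']))
psi=np.radians(8.5)
ty=R[:,1]; print('tool y deg',np.degrees(np.arctan2(ty[1],ty[0])))
E
```

```text
top 600 [0, 169, 170, 168, 166, 0, 0, 0, 94, 94, 160, 160, 94]
top 550 [0, 169, 170, 170, 171, 0, 0, 0, 179, 179, 181, 182, 93]
top 500 [0, 165, 171, 171, 170, 0, 0, 0, 183, 183, 183, 183, 94]
top 450 [0, 162, 169, 168, 0, 0, 0, 0, 93, 92, 93, 94, 92]
top 400 [0, 0, 0, 0, 0, 0, 0, 0, 0, 0, 0, 0, 0]
top 350 [0, 0, 0, 0, 0, 0, 0, 0, 0, 0, 0, 0, 0]
top 300 [0, 0, 0, 0, 0, 0, 0, 0, 0, 0, 0, 0, 0]
top 250 [0, 0, 0, 0, 0, 0, 0, 0, 0, 0, 0, 0, 0]
scene 600 [0, 168, 168, 167, 137, 0, 0, 0, 0, 0, 0, 0, 0]
scene 550 [0, 318, 239, 168, 169, 0, 0, 0, 0, 0, 0, 0, 0]
scene 500 [0, 406, 401, 168, 168, 0, 0, 0, 180, 180, 175, 165, 91]
scene 450 [346, 394, 483, 165, 0, 0, 0, 0, 90, 93, 92, 91, 91]
scene 400 [448, 478, 482, 0, 0, 0, 0, 0, 0, 0, 0, 0, 0]
scene 350 [466, 469, 0, 0, 0, 0, 0, 0, 0, 0, 0, 0, 0]
scene 300 [0, 0, 0, 0, 0, 0, 0, 0, 0, 0, 0, 0, 0]
scene 250 [0, 0, 0, 0, 0, 0, 0, 0, 0, 0, 0, 0, 0]
[[-1.  0. -0.]
 [ 0.  1. -0.]
 [ 0. -0. -1.]]
tooldelta [-485. -245.    5.]
tool y deg 69.3830910648129
```

Call:
carry_out:
  deltas:
    - [[0, 0, -2], 0, 0]
    - [[0, 0, -2], 0, 0]
    - [[-3, -1.5, 0], 0, 0]
    - [[-3, -1.5, 0], 0, 0]
    - [[-3, -1.5, 0], 0, 0]
    - [[-3, -1.5, 0], 0, 0]
    - [[-3, -1.5, 0], 0, 0]
    - [[-3, -1.5, 0], 0, 0]
    - [[-3, -1.5, 0], 0, 0]
    - [[-3, -1.5, 0], 0, 0]
    - [[-3, -1.5, 0], 0, 0]
    - [[-3, -1.5, 0], 0, 0]
    - [[-3, -1.5, 0], 0, 0]
    - [[-3, -1.5, 0], 0, 0]
    - [[-3, -1.5, 0], 0, 0]
    - [[-3, -1.5, 0], 0, 0]
    - [[-3, -1.5, 0], 0, 0]
    - [[-3, -1.5, 0], 0, 0]
  grip_force: 10

```text
clock: 1.6
eef_pos: [559.2, 119.7, 267.1]
eef_rot: [-3.141, -0.001, 2.782]
wrist_force: [0.4, 1.0, 0.4]
finger_gap: 0.3
```

Call:
carry_out:
  deltas:
    - [[0, 0, 0], 6.8, 0]
    - [[0, 0, 0], 6.8, 0]
    - [[0, 0, 0], 6.8, 0]
    - [[0, 0, 0], 6.8, 0]
    - [[0, 0, 0], 6.8, 0]
    - [[0, 0, 0], 6.8, 0]
    - [[0, 0, 0], 6.8, 0]
    - [[0, 0, 0], 6.8, 0]
    - [[0, 0, 0], 6.8, 0]
    - [[0, 0, 0], 0, 0]
    - [[0, 0, 0], 0, 0]
    - [[0, 0, 0], 0, 0]

```text
clock: 2.6
eef_pos: [558.3, 121.1, 267.3]
eef_rot: [-3.141, -0.0, 1.718]
wrist_force: [0.5, -0.3, -0.5]
finger_gap: 0.8
```

```bash
python3 - <<'E'
from h import *
s=manip.read_state()
R=Ro.from_euler('xyz',s['eef_rot']).as_matrix()
print(s['clock'],s['eef_pos'],s['eef_rot'],s['finger_gap'],s['wrist_force'],s['joints'])
print('tooldelta', R.T@(np.array([561,114.8,200])-s['eef_pos']))
ty=R[:,1]; print('tool y deg',np.degrees(np.arctan2(ty[1],ty[0])))
p,d,c=grab('wrist'); cv2.imwrite('pics/w1.png',p[:,:,::-1])
p,d,c=grab('scene'); cv2.imwrite('pics/s1.png',p[:,:,::-1])
E
```

```text
2.6 [558.34825004 121.1372133  267.28079581] [-3.14124657e+00 -3.72855569e-06  1.71773491e+00] 0.7621391314299522 [ 0.46747112 -0.25016461 -0.54593184] [1.49539267e-01 3.21388755e-01 1.40043868e+00 4.68165019e-06
 1.42011130e+00 2.59997660e-03]
tooldelta [-6.65741771  1.7186254  67.28018022]
tool y deg 8.418960886171465
```

View pics/s1.png

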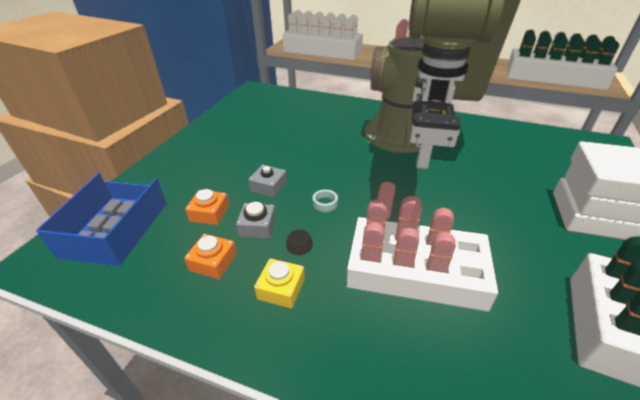

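View pics/w1.png

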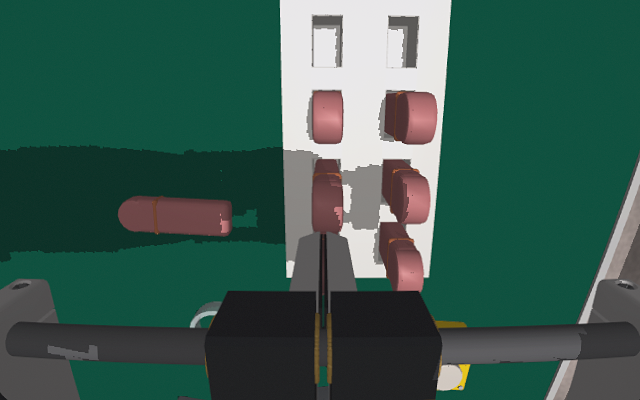

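Call:
carry_out:
  deltas:
    - [[-0.7, 0.2, 1.5], 0, 0]
    - [[0, 0, 1.5], 0, 0]
    - [[0, 0, 1.5], 0, 0]
    - [[0, 0, 1.2], 0, 0]
    - [[0, 0, 0], 0, 0]
    - [[0, 0, 0], 0, 0]
    - [[0, 0, 0], 0, 0]

```text
clock: 3.28
eef_pos: [561.7, 114.6, 211.3]
eef_rot: [3.14, 0.0, 1.714]
wrist_force: [0.3, -0.8, 1.3]
finger_gap: 0.8
```

```bash
python3 - <<'E'
from h import *
s=manip.read_state()
print(s['clock'],s['eef_pos'],s['wrist_force'])
p,d,c=grab('scene'); cv2.imwrite('pics/s2.png',cv2.resize(p[150:310,310:510,::-1],None,fx=4,fy=3.7)[:600])
E
```

```text
3.2833 [561.71151634 114.5928608  211.34650578] [ 0.33407593 -0.78454777  1.29566283]
```

View pics/s2.png

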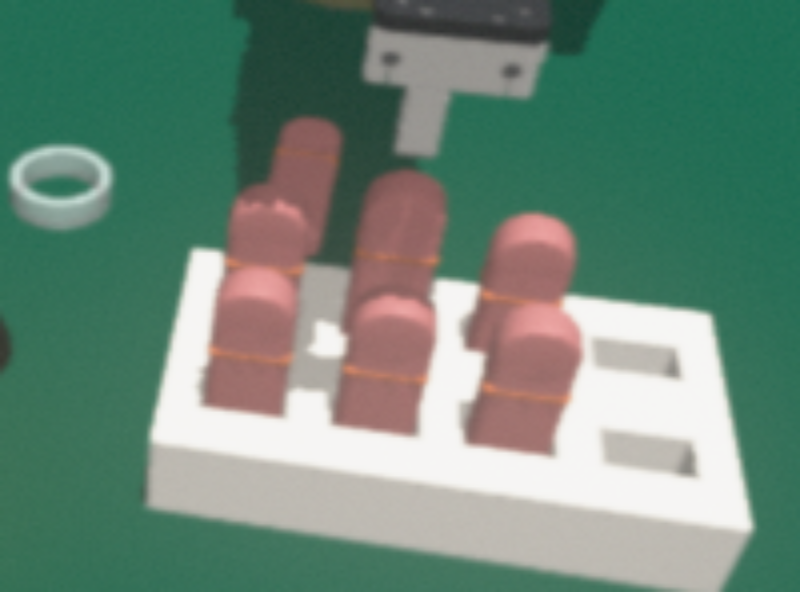

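Call:
carry_out:
  deltas:
    - [[0, 0, 0.6], 0, 0]
    - [[0, 0, 0.6], 0, 0]
    - [[0, 0, 0.3], 0, 0]
    - [[0, 0, 0.2], 0, 0]
    - [[0, 0, 0.2], 0, 0]
    - [[0, 0, 0.2], 0, 0]
    - [[0, 0, 0.2], 0, 0]
    - [[0, 0, 0.2], 0, 0]
    - [[0, 0, 0.2], 0, 0]
    - [[0, 0, 0], 0, 0]
    - [[0, 0, 0], 0, 0]

```text
clock: 4.25
eef_pos: [561.5, 114.5, 183.2]
eef_rot: [3.141, -0.0, 1.714]
wrist_force: [-0.3, 0.2, 0.1]
finger_gap: 0.3
```

```bash
python3 - <<'E'
from h import *
s=manip.read_state()
print(s['clock'],s['eef_pos'],s['wrist_force'],s['finger_gap'])
p,d,c=grab('scene'); cv2.imwrite('pics/s3.png',cv2.resize(p[150:310,310:510,::-1],None,fx=4,fy=3.7)[:600])
W=cloud(d,c); 
for r in range(196,236,3): print(r,[tuple(W[r,q].round().astype(int)) for q in (404,410,416)])
E
```

```text
4.25 [561.48169638 114.48320015 183.22020608] [-0.28006969  0.19383002  0.09912716] 0.2674212277782392
196 [(np.int64(341), np.int64(80), np.int64(-1)), (np.int64(574), np.int64(110), np.int64(185)), (np.int64(571), np.int64(122), np.int64(186))]
199 [(np.int64(353), np.int64(83), np.int64(-2)), (np.int64(574), np.int64(112), np.int64(178)), (np.int64(572), np.int64(123), np.int64(179))]
202 [(np.int64(560), np.int64(100), np.int64(155)), (np.int64(569), np.int64(112), np.int64(166)), (np.int64(555), np.int64(123), np.int64(158))]
205 [(np.int64(568), np.int64(102), np.int64(154)), (np.int64(569), np.int64(113), np.int64(159)), (np.int64(564), np.int64(125), np.int64(158))]
208 [(np.int64(576), np.int64(103), np.int64(153)), (np.int64(575), np.int64(115), np.int64(156)), (np.int64(572), np.int64(126), np.int64(156))]
211 [(np.int64(576), np.int64(104), np.int64(145)), (np.int64(574), np.int64(116), np.int64(147)), (np.int64(573), np.int64(128), np.int64(149))]
214 [(np.int64(576), np.int64(105), np.int64(137)), (np.int64(573), np.int64(117), np.int64(138)), (np.int64(571), np.int64(1
[... 341 characters left out ...]
4(109), np.int64(112)), (np.int64(572), np.int64(121), np.int64(113)), (np.int64(570), np.int64(133), np.int64(115))]
226 [(np.int64(574), np.int64(110), np.int64(102)), (np.int64(572), np.int64(122), np.int64(105)), (np.int64(570), np.int64(134), np.int64(107))]
229 [(np.int64(630), np.int64(114), np.int64(147)), (np.int64(630), np.int64(125), np.int64(150)), (np.int64(567), np.int64(135), np.int64(95))]
232 [(np.int64(640), np.int64(116), np.int64(148)), (np.int64(637), np.int64(127), np.int64(149)), (np.int64(628), np.int64(138), np.int64(144))]
235 [(np.int64(646), np.int64(117), np.int64(146)), (np.int64(644), np.int64(128), np.int64(147)), (np.int64(637), np.int64(139), np.int64(145))]
```

View pics/s3.png

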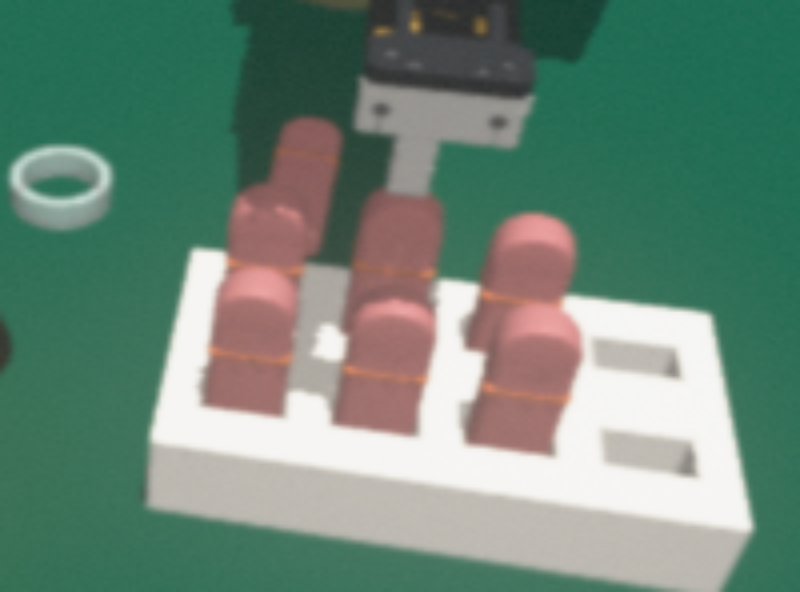

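The tips are on the crest and the unit is sliding down: its band dropped from row 258 to 270 in the crop. I'll keep pressing.

Call:
carry_out:
  deltas:
    - [[0, 0, 0.15], 0, 0]
    - [[0, 0, 0.15], 0, 0]
    - [[0, 0, 0.15], 0, 0]
    - [[0, 0, 0.15], 0, 0]
    - [[0, 0, 0.1], 0, 0]
    - [[0, 0, 0.1], 0, 0]
    - [[0, 0, 0.1], 0, 0]
    - [[0, 0, 0], 0, 0]
    - [[0, 0, 0], 0, 0]

```text
clock: 5.05
eef_pos: [561.4, 114.5, 174.3]
eef_rot: [-3.142, -0.0, 1.714]
wrist_force: [1.5, 0.2, 0.9]
finger_gap: 0.4
```

Call:
carry_out:
  deltas:
    - [[0, 0, 0.1], 0, 0]
    - [[0, 0, 0], 0, 0]
    - [[0, 0, 0], 0, 0]

```text
clock: 5.3
eef_pos: [561.4, 114.5, 173.4]
eef_rot: [-3.142, 0.0, 1.714]
wrist_force: [1.0, 0.2, 1.7]
finger_gap: 0.5
```

Call:
carry_out:
  deltas:
    - [[0, 0, 0.1], 0, 0]
    - [[0, 0, 0], 0, 0]
    - [[0, 0, 0], 0, 0]

```text
clock: 5.55
eef_pos: [561.4, 114.5, 172.4]
eef_rot: [-3.142, 0.0, 1.714]
wrist_force: [1.6, 0.0, 2.2]
finger_gap: 0.4
```

Call:
carry_out:
  deltas:
    - [[0, 0, 0.05], 0, 0]
    - [[0, 0, 0], 0, 0]
    - [[0, 0, 0], 0, 0]

```text
clock: 5.8
eef_pos: [561.5, 114.5, 172.2]
eef_rot: [3.141, 0.0, 1.714]
wrist_force: [1.2, 0.1, 4.9]
finger_gap: 0.7
```

Call:
carry_out:
  deltas:
    - [[0, 0, 0.05], 0, 0]
    - [[0, 0, 0], 0, 0]
    - [[0, 0, 0], 0, 0]

```text
clock: 6.05
eef_pos: [561.5, 114.5, 172.1]
eef_rot: [3.141, 0.0, 1.714]
wrist_force: [-1.0, 0.9, 8.1]
finger_gap: 0.8
```

Call:
carry_out:
  deltas:
    - [[0, 0, 0.05], 0, 0]
    - [[0, 0, 0], 0, 0]
    - [[0, 0, 0], 0, 0]

```text
clock: 6.3
eef_pos: [561.5, 114.5, 172.0]
eef_rot: [3.141, 0.0, 1.714]
wrist_force: [-2.3, -0.6, 12.3]
finger_gap: 0.4
```

Call:
carry_out:
  deltas:
    - [[0, 0, -0.5], 0, 0]
    - [[0, 0, -1.5], 0, 0]
    - [[0, 0, -2], 0, 0]
    - [[0, 0, -2], 0, 0]
    - [[-3, -0.2, 0], 0, 0]
    - [[-3, -0.2, 0], 0, 0]
    - [[-3, -0.2, 0], 0, 0]
    - [[-3, -0.2, 0], 0, 0]
    - [[-3, -0.2, 0], 0, 0]
    - [[-3, -0.2, 0], 0, 0]
    - [[-3, -0.2, 0], 0, 0]
    - [[-3, -0.2, 0], 0, 0]
    - [[-3, -0.2, 0], 0, 0]
    - [[-3, -0.2, 0], 0, 0]
    - [[-3, -0.1, 0], 0, 0]
    - [[-3, 0, 0], 0, 0]
    - [[0, 0, 0], 0, 0]
    - [[0, 0, 0], 0, 0]
    - [[0, 0, 0], 0, 0]

```text
clock: 7.88
eef_pos: [591.7, -244.3, 230.5]
eef_rot: [-3.141, -0.001, 1.714]
wrist_force: [-0.0, 0.2, 0.8]
finger_gap: 0.6
```

```bash
python3 - <<'E'
from h import *
s=manip.read_state()
R=Ro.from_euler('xyz',s['eef_rot']).as_matrix()
print(s['clock'],s['eef_pos'],s['wrist_force'],s['joints'])
print('tooldelta', R.T@(np.array([592,-246.2,67.5+22])-s['eef_pos']))
p,d,c=grab('scene'); cv2.imwrite('pics/s4.png',p[:,:,::-1])
p,d,c=grab('top'); W=cloud(d,c)
pi=p.astype(int);r,g,b=pi[...,0],pi[...,1],pi[...,2];Z=W[...,2]
m=((r>g*1.4)&(r>b*1.2)&(Z>95)&(Z<200)); roi=np.zeros_like(m);roi[130:250,150:310]=1
k,l,st,ce=cv2.connectedComponentsWithStats((m&roi).astype(np.uint8))
for i in range(1,k):
    if st[i,4]>30: print(ce[i],np.nanpercentile(Z[l==i],95),np.nanmax(Z[l==i]))
E
```

```text
7.8833 [ 591.67186377 -244.274501    230.48710924] [-0.00539248  0.19371346  0.77053707] [-4.48817029e-01  5.03306709e-01  1.23209081e+00  1.81938882e-04
  1.40735286e+00 -5.91714043e-01]
tooldelta [ -2.06464837   0.17199669 140.9854171 ]
[267.41515152 161.03636364] 150.55757303642903 152.19911063777465
[233.27352941 167.22058824] 150.6795490016979 152.97388583495444
[199.72222222 173.35277778] 150.64252266181325 152.20703083819365
[273.46979866 197.55369128] 150.84596494910724 153.03224112133432
[239.27508091 203.53074434] 150.9889301291992 152.2581171997531
[205.36982249 209.63905325] 151.08427365982254 152.9344644606182
```

View pics/s4.png

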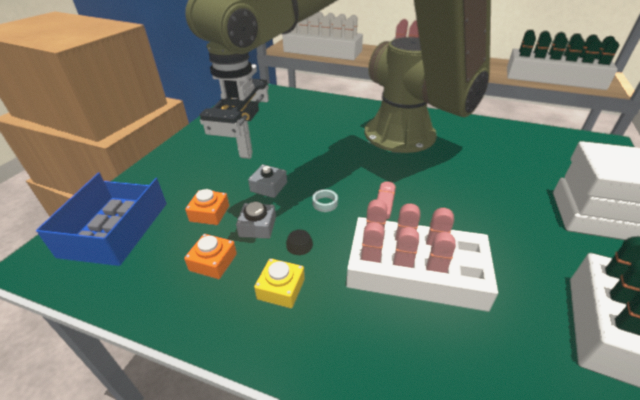

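All six units now read about 150.9 mm, so the tray is level. Next I'll go down over the large button.

Call:
carry_out:
  deltas:
    - [[-0.2, 0, 2], 0, 0]
    - [[0, 0, 2.5], 0, 0]
    - [[0, 0, 2.5], 0, 0]
    - [[0, 0, 2.5], 0, 0]
    - [[0, 0, 2], 0, 0]
    - [[0, 0, 1], 0, 0]
    - [[0, 0, 0.5], 0, 0]
    - [[0, 0, 0], 0, 0]
    - [[0, 0, 0], 0, 0]
    - [[0, 0, 0], 0, 0]

```text
clock: 8.82
eef_pos: [592.7, -246.9, 102.5]
eef_rot: [3.14, 0.001, 1.714]
wrist_force: [-0.2, -0.4, -0.0]
finger_gap: 0.4
```

Call:
carry_out:
  deltas:
    - [[0, 0, 0.2], 0, 0]
    - [[0, 0, 0.2], 0, 0]
    - [[0, 0, 0.2], 0, 0]
    - [[0, 0, 0.2], 0, 0]
    - [[0, 0, 0.1], 0, 0]
    - [[0, 0, 0.1], 0, 0]
    - [[0, 0, 0.1], 0, 0]
    - [[0, 0, 0], 0, 0]
    - [[0, 0, 0], 0, 0]

```text
clock: 9.57
eef_pos: [592.1, -246.8, 89.9]
eef_rot: [-3.142, -0.0, 1.714]
wrist_force: [-0.1, -1.4, -0.1]
finger_gap: 0.3
```

Tips are at about 68 mm, roughly at the surface. I'll press in small steps.

Call:
carry_out:
  deltas:
    - [[0, 0, 0.1], 0, 0]
    - [[0, 0, 0.1], 0, 0]
    - [[0, 0, 0.1], 0, 0]
    - [[0, 0, 0.1], 0, 0]
    - [[0, 0, 0], 0, 0]
    - [[0, 0, 0], 0, 0]

```text
clock: 10.07
eef_pos: [592.3, -246.9, 86.1]
eef_rot: [3.141, 0.0, 1.714]
wrist_force: [0.5, 0.3, 3.1]
finger_gap: 0.4
```

Call:
carry_out:
  deltas:
    - [[0, 0, 0.1], 0, 0]
    - [[0, 0, 0.1], 0, 0]
    - [[0, 0, 0], 0, 0]
    - [[0, 0, 0], 0, 0]

```text
clock: 10.4
eef_pos: [592.3, -246.8, 84.1]
eef_rot: [3.141, 0.0, 1.714]
wrist_force: [0.1, 0.0, 4.1]
finger_gap: 0.4
```

Call:
carry_out:
  deltas:
    - [[0, 0, 0.05], 0, 0]
    - [[0, 0, 0], 0, 0]
    - [[0, 0, 0], 0, 0]

```text
clock: 10.65
eef_pos: [592.2, -246.9, 83.6]
eef_rot: [3.141, 0.0, 1.714]
wrist_force: [0.4, -0.6, 4.9]
finger_gap: 0.3
```

Call:
carry_out:
  deltas:
    - [[0, 0, 0.05], 0, 0]
    - [[0, 0, 0], 0, 0]
    - [[0, 0, 0], 0, 0]

```text
clock: 10.9
eef_pos: [592.3, -246.9, 83.3]
eef_rot: [3.141, 0.0, 1.714]
wrist_force: [-0.2, 0.5, 6.6]
finger_gap: 0.0
```

Call:
carry_out:
  deltas:
    - [[0, 0, 0.05], 0, 0]
    - [[0, 0, 0], 0, 0]
    - [[0, 0, 0], 0, 0]

```text
clock: 11.15
eef_pos: [592.3, -246.9, 83.2]
eef_rot: [3.141, 0.0, 1.714]
wrist_force: [-1.6, 0.2, 10.1]
finger_gap: 0.5
```

Call:
carry_out:
  deltas:
    - [[0, 0, 0.05], 0, 0]
    - [[0, 0, 0], 0, 0]
    - [[0, 0, 0], 0, 0]

```text
clock: 11.4
eef_pos: [592.3, -246.9, 83.1]
eef_rot: [3.141, 0.001, 1.714]
wrist_force: [-4.0, 1.5, 14.9]
finger_gap: 0.7
```

The button is on its stop: TCP z is stalled at 83.1 mm and the force has risen to 15 N. Withdrawing.

Call:
carry_out:
  deltas:
    - [[0, 0, -0.3], 0, 0]
    - [[0, 0, -0.7], 0, 0]
    - [[0, 0, -2], 0, 0]
    - [[0, 0, -3], 0, 0]
    - [[0, 0, -3], 0, 0]
    - [[0, 0, -3], 0, 0]
    - [[0, 0, -3], 0, 0]
    - [[0, 0, 0], 0, 0]
    - [[0, 0, 0], 0, 0]
    - [[0, 0, 0], 0, 0]
    - [[0, 0, 0], 0, 0]

```text
clock: 12.32
eef_pos: [591.6, -246.6, 230.1]
eef_rot: [-3.139, -0.002, 1.714]
wrist_force: [0.7, -0.3, -0.4]
finger_gap: 0.1
```

```bash
python3 - <<'E'
from h import *
s=manip.read_state()
print(s['clock'],s['eef_pos'],s['wrist_force'],abs(s['qd']).max())
p,d,c=grab('scene'); cv2.imwrite('pics/s5.png',p[:,:,::-1]); W=cloud(d,c)
d0=np.load('scene0.npz')['d']; W0=cloud(d0,c)
for n,(r,q) in dict(btn=(211,255),call=(171,267),tape=(199,314),cradle=(241,299)).items(): print(n,W0[r,q].round(1),W[r,q].round(1))
E
```

```text
12.3167 [ 591.61446    -246.55030329  230.13553491] [ 0.66584216 -0.2506805  -0.41029537] 0.004630460197689589
btn [ 605.5 -236.    67.1] [ 602.9 -237.8   64.4]
call [ 440.3 -289.1   61.5] [ 440.4 -289.1   61.5]
tape [ 467.8 -139.9   24.5] [ 464.6 -141.2   21.7]
cradle [ 628.8 -113.8   30.6] [ 626.4 -115.    27.9]
```

View pics/s5.png

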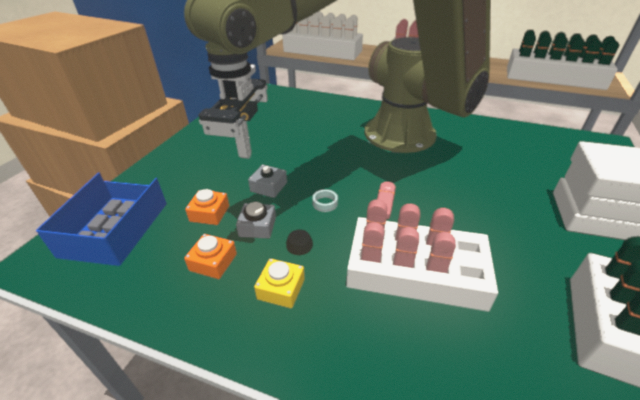

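The single-pixel depths shift by the same 2.7 mm on things I never touched, so they're noise. I'll check the button height with medians before handing in.

```bash
python3 - <<'E'
from h import *
p,d,c=grab('scene'); W=cloud(d,c); z0=np.load('scene0.npz'); W0=cloud(z0['d'],c)
for w,pp in ((W0,z0['p']),(W,p)):
    m=(abs(w[...,0]-592)<15)&(abs(w[...,1]+246)<15)&(w[...,2]<90)
    n=(abs(w[...,0]-592)<38)&(abs(w[...,1]+246)<38)&(abs(w[...,2]-45)<7)
    t=(w[...,2]>145)&(w[...,2]<190)&(abs(w[...,0]-565)<15)&(abs(w[...,1]-115)<12)
    print(np.median(w[m][:,2]),np.median(w[n][:,2]),np.nanmax(w[t][:,2]) if t.any() else None)
workorder.sign_off()
E
```

```text
66.5148097658265 44.633444279051446 171.12220218774144
66.59924268002402 44.639145251241985 150.98719276419217
the job is handed in; nothing more can be done
```

The proud unit is pressed home, the large button was pressed fully down and has sprung back, and the job is handed in. The handover gives no verdict.

- **Proud unit:** it was the middle unit of the row nearer the robot, about 20 mm high. I pressed it down with closed fingertips until it stopped firmly at about 12 N. All six crests then measured 150.6–151.1 mm.
- **Large button:** I pressed the button on the grey box to its stop, about 6 mm of travel and about 15 N. Its top measured 66.5 mm before and 66.6 mm after.
- **At hand-in:** the arm was clear of everything, with the fingertips about 208 mm above the bench and no force on the wrist. In the last picture the loose things and the small button look unmoved.
- **One reading that disagreed:** single-pixel depths on the large button, tape and cradle came out about 2.7 mm lower than at the start. I put this down to camera noise, because the tape and cradle were never touched and the median height over the button shows no change.

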